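Index the die table of a bench press to the wide grommet die

ROBOT

A 7-joint arm with a two-finger parallel gripper is mounted at the origin on the work surface. World frame = base frame: x ahead of the robot, y to its left, z up, the work surface at z = 0. Lengths are in mm, angles in degrees, forces in N, time in s.
With the tool pointing down it reaches from about 425 to 875 mm from the base axis. Payload 4.7 kg.
Tool frame: the origin (TCP) lies at the very end of the fingers, on their centre line; the grasp point (between the pads) lies 19 mm behind it; z points along the fingers, y is the direction in which the jaws open and shut (so a half turn about z gives the same grasp; the last joint's range is limited). The gripper opens to 87 mm and grips with 3 to 60 N. Pads are 19 mm wide; open, the fingers measure 117 mm over their backs; the gripper's body (75 mm by 190 mm) begins 51 mm behind the grasp point.
Start: joints at [-68.749, 18.392, -4.016, 83.108, 1.295, 78.541, -3.26], TCP at [227.061, 609.075, 192.187] pointing down, gripper open.
Joint ranges: [-163.93, 163.93], [-17.29, 119.83], [-79.2, 71.16], [3.27, 140.29], [-89.18, 269.18], [5.43, 117.66], [-154.24, 154.24]. Speed limits (degrees/s): [147.25, 147.25, 180, 180, 180, 180, 180].

INTERFACE

Orientations are given as a 3x3 rotation matrix whose columns are the frame's x, y, z axes.
In Python, from plant import get_state, vision, ticket gives the robot as it stands.
- The arm moves only by the shell command python3 -m jog 'ROWS' [FORCE]. ROWS is JSON, a list of rows, each a list of 7 numbers: the finger opening in mm, from 0 to 87, then the shift along the tool's x, y, z in mm, then the turn, a rotation vector about the tool's x, y, z in degrees. In form: [[gripper, dx, dy, dz, rx, ry, rz], ...]. A call has 1 to 10 rows; each row shifts and turns the commanded pose from where the row before left it, along the tool's axes as they then stand; what a row does not reach is not made up. A row lasts 1/8 s, in which the tool goes at most 62.5 mm and 10.7 degrees, less where a joint would pass 70% of its speed; a pose out of reach is approached as far as the arm can. A call is refused whole if a number of a shift passes 62.5 or a number of a turn 10.7, either way. A call with a gripper value outside its range is refused whole. The fingers move at their own pace and stop on an object; FORCE is the grip in N (left out, the last holds). Time passes only in rows, so rows that do not move let the fingers close. It gives the time, the measured TCP pose, the force and the opening at its end, in the units of the state.
- get_state(): the state, without advancing time (a new reading comes with each control period).
- vision.snapshot(name): name is "scene" or "side" or "wrist"; returns a dict with "pixels" (420x560x3 uint8, red, green, blue), "depth" (420x560 float32, mm along the optical axis (not along the pixel's ray), 0 where there is no reading), "fx", "fy", "cx", "cy" (pixels), "R" (3x3) and "t" (3): a world point X has camera coordinates R X + t. Camera axes: x right, y down, z forward; pixel columns grow to the right and rows downward; lengths in mm; the calibration is good to about 2 mm. A picture is of the moment at which its call begins.
- ticket.hand_in(): hands the job in, once; it reports no verdict.
Trained networks look in the newest picture that a camera, given by its name, has taken for a name from the list of things; names that differ only in an ending like _2 or _b are one class to them, and where a whole thing is asked for, a point or a joint stands for the part that bears it (a point fixed in the world has none). Each returns a list of dicts, best first, with "confidence" (0 to 1); they miss things now and then, are a little off and sometimes report something else, mostly with a low value. They report only what shows in the picture. A call takes as long as a camera call.
- vision.boxes_of(camera, name): "extent" ([left, top, right, bottom] in pixels, round what is visible of it).
The state is a dict: "time": time; "q": joint angles; "joint_vel": joint speeds; "joint_efforts": joint torques, N m; "ee_pos": TCP position; "tool_rot": TCP orientation; "wrist_force": force on the tool from outside, world axes, zero at the start; "wrist_torque": the same for the moment, N m; "grip_width": finger opening in mm.
Only numpy, scipy, OpenCV 4.12 (cv2) and the standard library are available. Lean on these libraries where they do the work, as an engineer would, in place of code of your own. Each camera call takes 0.05 s, during which the arm holds its last target.

TASK

Set the bench press up for the big grommets: with a fingertip, push the tabs of its revolving die table, step by step, until the widest die (six dots on its tab) has clicked home under the ram. Push the tabs lightly: do not pinch or grip them, do not touch the dies, and leave the things lying round the press where they are. Finish with the hand clear of everything.

Things in the scene. Friction and masses are not known exactly. Their poses are not given: they have to be found in the camera images.
- press: Green cast bench press, fixed. Origin: on the bench, on the die table's vertical axis; +x runs from it to the column (from x 116 mm), the open front is -x. Round foot 136 mm across, 22 mm high. Head and ram: x 19 to 174 mm, within 30 mm of the middle, z 106 to 350 mm; hand lever over x 45 to 195, y -26 to -61 mm, z 185 to 360 mm. Column points to the robot's right (-y), give or take 20 degrees.
- die_table (a joint): Angle (rad) of the die table, + anticlockwise from above, 0 with the wide die under the ram; no stops, not wrapped. Steel disc 150 mm across, 36 to 52 mm above the bench. Six 60-degree steps held by a sprung detent: some 3 to 6 N at a tab to leave one; past half a step it snaps on to the next. Starts 1 to 3 steps off, at times resting halfway between two.
- wide_die (a point): Centre of the top face of the wide grommet die: 34 mm across (38 at its foot), top 68 mm above the bench. The five eyelet dies are only 10 to 18 mm across and 70 mm high above the bench plus a 4 mm centre pin. All six stand 50 mm from the table's axis, each in line with its own tab.
- ram_point (a point): Point on the ram's centre line, 52 mm above the bench (level of the disc's top), 50 mm from the die table's axis on the column side. The die standing here is the one in use. The ram's upper die ends 106 mm above the bench.
- dies: The six dies together, fixed on the die table and turning with it. Origin on the table's axis at bench level; its x axis points to the wide die, z up.
- tab6: Steel tab with six dots, on the radius of the wide die: level bar out of the die table's rim, 70 to 104 mm from the axis (29 mm of it beyond the rim), 14 mm wide, 16 mm high, 36 to 52 mm above the bench. Origin at its centre, 87 mm from the axis, 44 mm up; x outward, y anticlockwise along its travel, z up. Free air below its outer part down to the bench, 80 mm free between neighbouring tabs.
- tab1: Finger tab with one dot, the same bar as the six-dot tab, 60 degrees anticlockwise (from above) from it; frame as for the six-dot tab.
- tab2: Finger tab with two dots, the same bar as the six-dot tab, 120 degrees anticlockwise (from above) from it; frame as for the six-dot tab.
- tab3: Finger tab with three dots, the same bar as the six-dot tab, 180 degrees anticlockwise (from above) from it; frame as for the six-dot tab.
- tab4: Finger tab with four dots, the same bar as the six-dot tab, 240 degrees anticlockwise (from above) from it; frame as for the six-dot tab.
- tab5: Finger tab with five dots, the same bar as the six-dot tab, 300 degrees anticlockwise (from above) from it; frame as for the six-dot tab.
- bead_jar: Loose translucent bead jar with white lid, 60 mm across, 75 mm high, standing near the front of the press; to be left alone. Origin at the centre of its underside.
- spool: Loose spool of red thread, 42 mm across, 54 mm high, standing near the front of the press; to be left alone. Origin at the centre of its underside.
- pliers: Loose pliers with yellow grips, 155 mm long, about 65 mm wide, 16 mm high, lying beside the press; to be left alone. Origin at the joint's underside, jaws along +x.
- basket: Loose pink slatted basket of yellow pieces, 130 x 100 mm, 45 mm high, in front of the press; to be left alone. Origin at the centre of its underside.

How it is judged (in metres and radians):
On the way:
1. the die table is being turned by a finger pushing on one of its tabs ((contact force between the fingers and tab1 above 0.3 N or contact force between the fingers and tab2 above 0.3 N or contact force between the fingers and tab3 above 0.3 N or contact force between the fingers and tab4 above 0.3 N or contact force between the fingers and tab5 above 0.3 N or contact force between the fingers and tab6 above 0.3 N) and (velocity of joint die_table above 0.1 rad/s or velocity of joint die_table below -0.1 rad/s)), for 0.1 s.
At the end, for the whole second after the job is handed in: The centre of the wide six-dot die is within 4 mm (seen from above) of the ram's centre line and the die table is at rest (horizontal distance between wide_die and ram_point below 0.004 m and velocity of joint die_table between -0.05 and 0.05 rad/s); the robot touches nothing.
It fails at once if a tab is pinched: a finger presses on it while it lies between the fingers ((contact force between the fingers and tab1 above 0.5 N and x of the grasp point in the frame of tab1 between -0.022 and 0.022 m and y of the grasp point in the frame of tab1 between -0.004 and 0.004 m and z of the grasp point in the frame of tab1 between -0.012 and 0.012 m) or (contact force between the fingers and tab2 above 0.5 N and x of the grasp point in the frame of tab2 between -0.022 and 0.022 m and y of the grasp point in the frame of tab2 between -0.004 and 0.004 m and z of the grasp point in the frame of tab2 between -0.012 and 0.012 m) or (contact force between the fingers and tab3 above 0.5 N and x of the grasp point in the frame of tab3 between -0.022 and 0.022 m and y of the grasp point in the frame of tab3 between -0.004 and 0.004 m and z of the grasp point in the frame of tab3 between -0.012 and 0.012 m) or (contact force between the fingers and tab4 above 0.5 N and x of the grasp point in the frame of tab4 between -0.022 and 0.022 m and y of the grasp point in the frame of tab4 between -0.004 and 0.004 m and z of the grasp point in the frame of tab4 between -0.012 and 0.012 m) or (contact force between the fingers and tab5 above 0.5 N and x of the grasp point in the frame of tab5 between -0.022 and 0.022 m and y of the grasp point in the frame of tab5 between -0.004 and 0.004 m and z of the grasp point in the frame of tab5 between -0.012 and 0.012 m) or (contact force between the fingers and tab6 above 0.5 N and x of the grasp point in the frame of tab6 between -0.022 and 0.022 m and y of the grasp point in the frame of tab6 between -0.004 and 0.004 m and z of the grasp point in the frame of tab6 between -0.012 and 0.012 m)).
It fails at once if a tab is shoved or squeezed with more than 25 N (contact force between the fingers and tab1 above 25 N or contact force between the fingers and tab2 above 25 N or contact force between the fingers and tab3 above 25 N or contact force between the fingers and tab4 above 25 N or contact force between the fingers and tab5 above 25 N or contact force between the fingers and tab6 above 25 N).
It fails at once if a die is touched (more than 0.5 N) (contact force between the fingers and dies above 0.5 N).
It fails at once if a thing near the press is lifted or moved by more than 15 mm (distance of any of bead_jar, spool, pliers, basket from where it was at the start of the episode above 0.015 m).
It also fails if it takes over 56 s, if anything falls off the work surface, if the arm or the gripper's body presses on something with over 40 N, if the wrist force passes 120 N, or if a joint passes its speed limit or range.

## Working session

There is one attempt and no reset: what is moved stays moved. The work goes in short steps, Python scripts to look and compute and a shell command to move; the robot and the scene stay as the last step left them, time stands still between calls to the robot, and variables do not carry over. Pictures are saved under pics/ and viewed, and the job is handed in when it is done.

```bash
ls; mkdir -p pics
cat > h.py <<'E'
import numpy as np, cv2
from plant import get_state, vision, ticket
def snap(n,fn=None):
    s=vision.snapshot(n)
    if fn: cv2.imwrite('pics/'+fn,s['pixels'][:,:,::-1])
    return s
def cloud(s):
    d=s['depth']; v,u=np.indices(d.shape)
    P=np.stack([(u-s['cx'])/s['fx']*d,(v-s['cy'])/s['fy']*d,d],-1)
    W=(P-np.array(s['t']))@np.array(s['R'])
    W[d==0]=np.nan
    return W
def proj(s,X):
    c=np.asarray(X)@np.array(s['R']).T+np.array(s['t'])
    return np.stack([c[...,0]/c[...,2]*s['fx']+s['cx'],c[...,1]/c[...,2]*s['fy']+s['cy']],-1)
E
python3 - <<'E'
from h import *
for n in ['scene','side','wrist']:
    s=snap(n,n+'0.png'); np.savez('pics/'+n+'0.npz',**s)
    for k in ['press','die_table','wide_die','tab6','tab1','bead_jar','spool','pliers','basket']:
        print(n,k,[( [round(x) for x in b['extent']],round(b['confidence'],2)) for b in vision.boxes_of(n,k)][:3])
st=get_state(); print(st['time'],st['tool_rot'],st['ee_pos'],st['wrist_force'])
E
```

```text
pics
scene press [([71, 215, 275, 399], 0.94)]
scene die_table [([200, 238, 274, 335], 0.59), ([251, 253, 261, 268], 0.53)]
scene wide_die [([220, 254, 253, 313], 0.79)]
scene tab6 [([252, 252, 260, 268], 0.67), ([228, 316, 239, 340], 0.66), ([212, 241, 220, 254], 0.61)]
scene tab1 [([252, 252, 260, 268], 0.67), ([228, 316, 239, 340], 0.66), ([212, 241, 220, 254], 0.61)]
scene bead_jar [([302, 212, 334, 251], 0.64), ([222, 254, 256, 315], 0.33), ([205, 186, 223, 216], 0.26)]
scene spool [([202, 185, 222, 213], 0.96), ([253, 252, 263, 265], 0.51)]
scene pliers [([288, 279, 336, 357], 0.86)]
scene basket [([253, 146, 313, 210], 0.69)]
side press [([279, 141, 496, 371], 0.65)]
side die_table [([280, 246, 386, 322], 0.8), ([276, 191, 299, 231], 0.26)]
side wide_die [([303, 251, 366, 300], 0.76)]
side tab6 [([307, 301, 325, 327], 0.66), ([299, 245, 312, 257], 0.61), ([356, 301, 372, 324], 0.6)]
side tab1 [([307, 301, 325, 327], 0.66), ([299, 245, 312, 257], 0.61), ([356, 301, 372, 324], 0.6)]
side bead_jar [([273, 190, 302, 229], 0.81)]
side spool [([204, 272, 226, 304], 0.58)]
side pliers [([330, 219, 352, 243], 0.6), ([357, 306, 371, 327], 0.44)]
side basket [([175, 197, 247, 258], 0.92)]
wrist press []
wrist die_table []
wrist wide_die []
wrist tab6 []
wrist tab1 []
wrist bead_jar []
wrist spool []
wrist pliers []
wrist basket []
1.5 [[-9.37027197e-01  3.49256388e-01  8.95866014e-05]
 [ 3.49256394e-01  9.37027197e-01  5.62353912e-05]
 [-6.43045124e-05  8.39827843e-05 -9.99999994e-01]] [227.06959073 609.07118518 192.1818471 ] [0.77310685 0.18571662 0.29867334]
```

View pics/scene0.png

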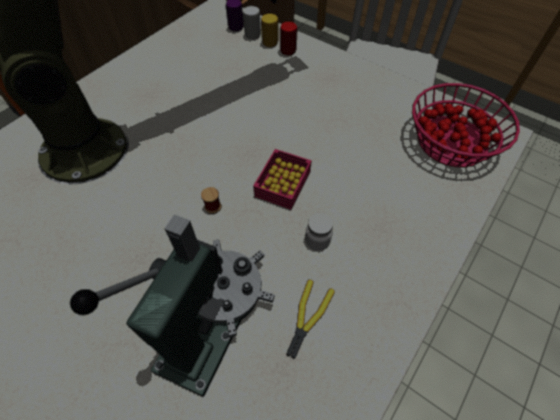

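View pics/side0.png

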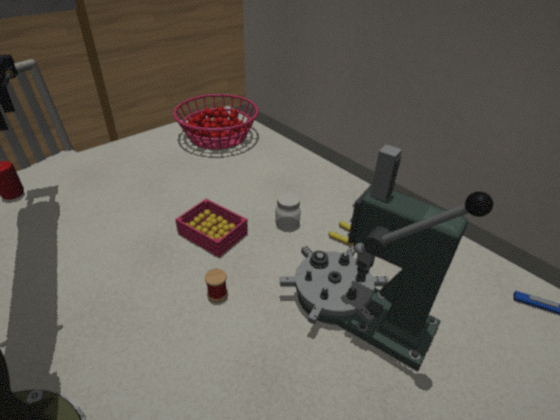

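Run:
```python
import cv2
a=cv2.imread('pics/scene0.png')[175:345,190:345]; cv2.imwrite('pics/sc.png',cv2.resize(a,None,fx=3.5,fy=3.5,interpolation=cv2.INTER_CUBIC)[:600])
a=cv2.imread('pics/side0.png')[180:335,200:400]; cv2.imwrite('pics/si.png',cv2.resize(a,None,fx=3.8,fy=3.8,interpolation=cv2.INTER_CUBIC))
```

```text
(no output)
```

View pics/sc.png

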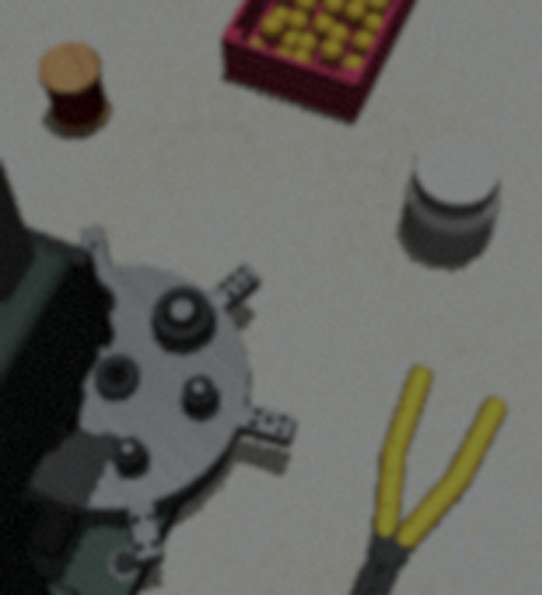

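View pics/si.png

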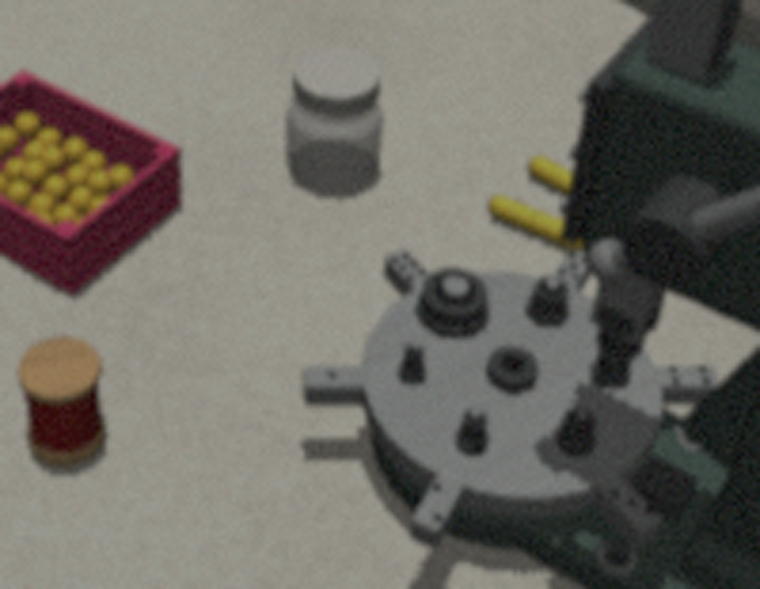

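The wide die and its six-dot tab show at scene (243,266)/(258,256) and side (320,258)/(306,251). The one-dot tab is at side (288,281). Next I'll measure the axis, tab angles and obstacles.

Run:
```python
from h import *
from scipy.optimize import least_squares
L={}
for n in ['scene','side']:
    s=dict(np.load(f'pics/{n}0.npz')); W=cloud(s); L[n]=(s,W)
    for nm,b in {'scene':dict(basket=[253,146,313,210],spool=[202,185,222,213],jar=[302,212,334,251],pliers=[288,279,336,357]),
      'side':dict(jar=[273,190,302,229],spool=[204,272,226,304],basket=[175,197,247,258])}[n].items():
        w=W[b[1]:b[3],b[0]:b[2]].reshape(-1,3); w=w[w[:,2]>6]
        if len(w): print(n,nm,np.nanpercentile(w,[2,50,98],axis=0).round().tolist())
    b=[200,238,274,335] if n=='scene' else [280,246,386,322]
    w=W[b[1]:b[3],b[0]:b[2]].reshape(-1,3); w=w[(abs(w[:,2]-52)<5)]
    print(n,len(w),np.nanpercentile(w,[1,50,99],axis=0).round().tolist())
    np.save('pics/d_%s.npy'%n,w)
    # top view raster
    img=np.zeros((500,500),np.uint8)
    c=np.median(w,0)
    for p in w:
        i=int((p[0]-c[0])*2+250);j=int((p[1]-c[1])*2+250)
        if 0<=i<500 and 0<=j<500: cv2.circle(img,(j,i),1,255,-1)
    cv2.imwrite(f'pics/top_{n}.png',img)
```

```text
scene basket [[439.0, 151.0, 8.0], [494.0, 221.0, 25.0], [554.0, 290.0, 47.0]]
scene spool [[383.0, 47.0, 6.0], [408.0, 61.0, 53.0], [420.0, 83.0, 57.0]]
scene jar [[632.0, 110.0, 10.0], [661.0, 126.0, 70.0], [684.0, 161.0, 77.0]]
scene pliers [[700.0, -103.0, 8.0], [746.0, -26.0, 13.0], [760.0, 46.0, 17.0]]
scene 2577 [[499.0, -152.0, 48.0], [598.0, -78.0, 52.0], [663.0, 11.0, 56.0]]
side jar [[625.0, 112.0, 9.0], [641.0, 127.0, 52.0], [675.0, 161.0, 78.0]]
side spool [[381.0, 47.0, 7.0], [394.0, 56.0, 45.0], [414.0, 80.0, 56.0]]
side basket [[435.0, 152.0, 9.0], [493.0, 222.0, 27.0], [550.0, 291.0, 47.0]]
side 3498 [[479.0, -178.0, 48.0], [556.0, -94.0, 53.0], [653.0, 8.0, 56.0]]
```

Run:
```python
from h import *
# orthorectify z=52 plane and 68-plane images
for n in ['scene','side']:
    s=dict(np.load(f'pics/{n}0.npz')); W=cloud(s)
    w=np.load('pics/d_%s.npy'%n); c=np.median(w,0).round()
    g=np.arange(-140,140,.5); X,Y=np.meshgrid(g,g,indexing='ij')
    P=np.stack([c[0]-X,c[1]-Y,np.full_like(X,52)],-1)  # up = +x, left=+y
    uv=proj(s,P).astype(np.float32)
    im=cv2.remap(s['pixels'],uv[...,0],uv[...,1],cv2.INTER_CUBIC)
    im=cv2.convertScaleAbs(im,alpha=1.8)
    cv2.imwrite(f'pics/ortho_{n}.png',im[:,:,::-1]); print(n,c)
```

```text
scene [598. -78.  52.]
side [556. -94.  53.]
```

View pics/ortho_scene.png

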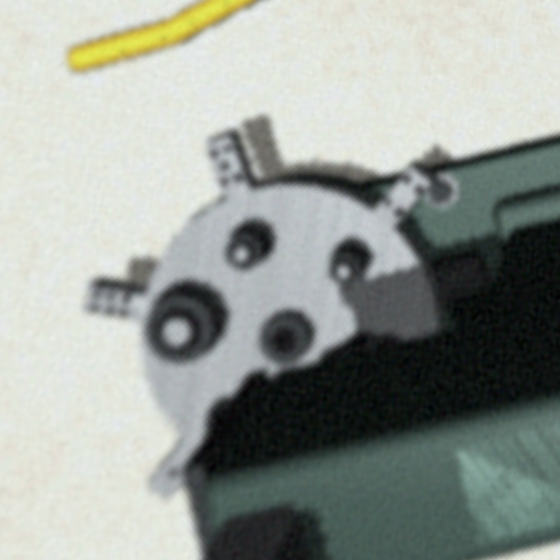

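View pics/ortho_side.png

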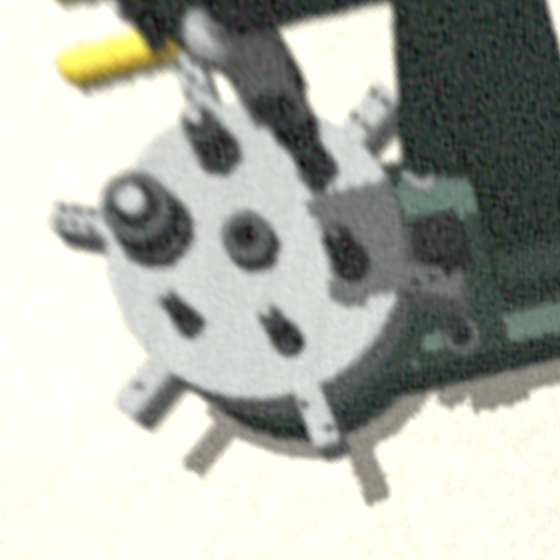

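```bash
cat >> h.py <<'E'
def overlay(s,fn,cx,cy,th,col,box,k):
    im=cv2.convertScaleAbs(s['pixels'][:,:,::-1],alpha=1.7)
    l,t,r,b=box; im=cv2.resize(im[t:b,l:r],None,fx=k,fy=k,interpolation=cv2.INTER_CUBIC)
    def pl(P,c,closed=True):
        q=(proj(s,np.array(P,float))-[l,t]+.5)*k-.5
        cv2.polylines(im,[q.round().astype(np.int32)],closed,c,1,cv2.LINE_AA)
    a=np.radians(np.arange(0,360,5))
    pl(np.c_[cx+75*np.cos(a),cy+75*np.sin(a),0*a+52],(0,0,255))
    for i in range(6):
        A=np.radians(th+60*i); e=np.array([np.cos(A),np.sin(A)]); n=np.array([-e[1],e[0]]); c=np.array([cx,cy])
        pl([np.r_[c+r*e+w*n,52] for r,w in [(75,7),(104,7),(104,-7),(75,-7)]],(0,255,0) if i else (0,255,255))
        if i==0: pl(np.c_[cx+50*e[0]+17*np.cos(a),cy+50*e[1]+17*np.sin(a),0*a+68],(0,255,255))
    A=np.radians(col); e=np.array([np.cos(A),np.sin(A)])
    pl([[cx,cy,52],[cx+50*e[0],cy+50*e[1],52]],(255,0,255),False)
    n=np.array([-e[1],e[0]]); c=np.array([cx,cy])
    pl([np.r_[c+r*e+w*n,106] for r,w in [(19,30),(174,30),(174,-30),(19,-30)]],(255,100,0))
    cv2.imwrite('pics/'+fn,im)
E
python3 - <<'E'
from h import *
S={n:dict(np.load(f'pics/{n}0.npz')) for n in ['scene','side']}
# press direction: head side plane & vertical faces from depth
for n,s in S.items():
    W=cloud(s); m=(W[...,2]>70)&(W[...,2]<340)&(abs(W[...,0]-600)<150)&(W[...,1]<-90)&(W[...,1]>-330)
    d=np.stack([np.cross(a,b) for a,b in [(0,0)]]) if 0 else None
    P=W; gx=P[:,2:]-P[:,:-2]; gy=P[2:]-P[:-2]
    N=np.cross(gx[1:-1],gy[:,1:-1]); N/=np.linalg.norm(N,axis=-1,keepdims=True)
    mm=m[1:-1,1:-1]&(abs(N[...,2])<.25)
    a=np.degrees(np.arctan2(N[...,1],N[...,0]))[mm]%90
    h,_=np.histogram(a,bins=np.arange(0,91,5)); print(n,h)
    w=W[(W[...,2]>46)&(W[...,2]<57)&(np.hypot(W[...,0]-572,W[...,1]+83)<110)]
    print(n,len(w))
    overlay(s,f'ov_{n}.png',572,-83,80,-77,(190,175,345,345) if n=='scene' else (260,180,420,340),3.5)
E
```

```text
scene [384 530 786 617 438 278 177 139  90  53  30  21  26  31  49  74 150 239]
scene 2601
side [461 471 463 450 370 333 280 288 244 190 125 146 152 166 211 268 367 379]
side 3563
```

View pics/ov_scene.png

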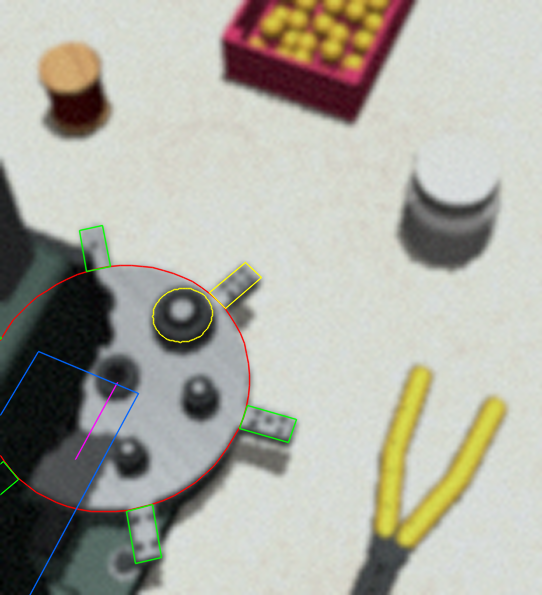

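View pics/ov_side.png

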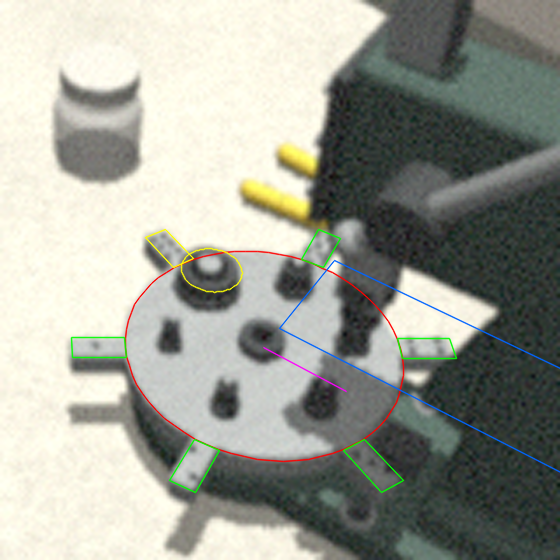

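The overlay fits in both views: axis about (572, -83), wide die at about 80° in the world frame, and column at about -77°. That puts the die table near +157°, resting between steps. I'll turn it clockwise, going behind the one-dot tab first.

```bash
python3 -m jog '[[0,-41,-32,0,0,0,0],[0,-41,-32,0,0,0,0],[0,-41,-32,0,0,0,0],[0,-41,-32,0,0,0,0],[0,-41,-32,0,0,0,0],[0,-41,-32,0,0,0,0],[0,-41,-32,0,0,0,0]]' 5; python3 -m jog '[[0,-26,-44,0,0,0,0],[0,-26,-44,0,0,0,0],[0,-26,-44,0,0,0,0],[0,-26,-44,0,0,0,0],[0,-26,-44,0,0,0,0],[0,-26,-44,0,0,0,0],[0,-26,-44,0,0,0,0],[0,0,0,0,0,0,0]]'
cat >> h.py <<'E'
C=np.array([572,-83.])
def where(ang=None,r=92):
    st=get_state(); p=np.array(st['ee_pos']); R=np.array(st['tool_rot']); d=p[:2]-C
    print('t',round(st['time'],2),'p',p.round(1),'r',np.hypot(*d).round(1),'ang',np.degrees(np.arctan2(d[1],d[0])).round(1),'xang',np.degrees(np.arctan2(R[1,0],R[0,0])).round(1),'zz',R[:,2].round(3),'F',np.round(st['wrist_force'],1),'w',round(st['grip_width'],1),'q',np.round(st['q']).tolist())
    if ang is not None:
        a=np.radians(ang); g=np.r_[C+r*np.array([np.cos(a),np.sin(a)]),p[2]]
        print('to go tool',(R.T@(g-p)).round(1))
E
python3 -c "
from h import *
where(162)"
```

```text
time: 2.38
ee_pos: [418.6, 297.5, 192.5]
tool_rot: [[-0.937, 0.349, 0.001], [0.349, 0.937, 0.001], [-0.0, 0.001, -1.0]]
wrist_force: [0.1, -0.0, -0.4]
grip_width: 25.0
time: 3.38
ee_pos: [480.9, -58.0, 192.6]
tool_rot: [[-0.934, 0.357, 0.001], [0.357, 0.934, -0.001], [-0.001, -0.001, -1.0]]
wrist_force: [-0.9, 0.5, -0.2]
grip_width: 0.5
t 3.38 p [480.9 -58.  192.6] r 94.5 ang 164.7 xang 159.1 zz [ 0.001 -0.001 -1.   ] F [-0.9  0.5 -0.2] w 0.5 q [-29.0, -3.0, 31.0, 107.0, 2.0, 76.0, 71.0]
to go tool [-2.2  4.5  0. ]
```

```bash
python3 -m jog '[[0,-1,2,40,0,0,0],[0,-1,2,40,0,0,0],[0,0,0,35,0,0,0],[0,0,0,25,0,0,0],[0,0,0,14,0,0,0],[0,0,0,0,0,0,0]]'
python3 -c "
from h import *
where(154)
s=snap('side'); overlay(s,'a1.png',572,-83,80,-77,(260,180,420,340),3.5)"
```

```text
time: 4.12
ee_pos: [483.5, -49.6, 37.7]
tool_rot: [[-0.937, 0.349, -0.001], [0.349, 0.937, -0.0], [0.001, -0.0, -1.0]]
wrist_force: [-1.0, -0.3, -0.6]
grip_width: 0.4
t 4.12 p [483.5 -49.6  37.7] r 94.6 ang 159.3 xang 159.6 zz [-0.001 -0.    -1.   ] F [-1.  -0.3 -0.6] w 0.4 q [-27.0, 7.0, 32.0, 117.0, -4.0, 57.0, 76.0]
to go tool [-3.1  8.5 -0. ]
```

View pics/a1.png

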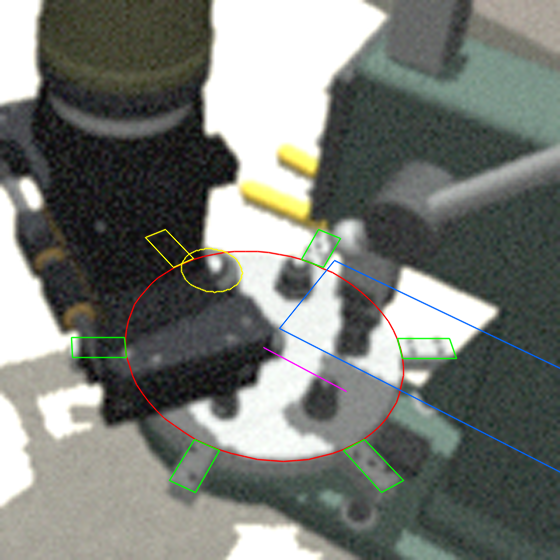

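The hand is behind tab1 with nothing moved and no force. I'll start pushing clockwise along the arc.

```bash
python3 -m jog '[[0,-0.7,8,0,0,0,5],[0,-0.7,8,0,0,0,5],[0,-0.7,8,0,0,0,5],[0,-0.5,8,0,0,0,5]]' | grep force; python3 -c "
from h import *
where()"
python3 -m jog '[[0,-0.4,8,0,0,0,5],[0,-0.4,8,0,0,0,5],[0,-0.4,8,0,0,0,5],[0,-0.4,8,0,0,0,5]]'| grep force
python3 -c "
from h import *
where()
s=snap('scene'); overlay(s,'a2.png',572,-83,80,-77,(190,175,345,345),3.5)"
```

```text
wrist_force: [0.4, 0.7, -0.7]
t 4.67 p [502.6 -22.6  39.7] r 92.0 ang 139.0 xang 139.4 zz [ 0.003  0.001 -1.   ] F [ 0.4  0.7 -0.7] w 0.2 q [-30.0, 9.0, 32.0, 115.0, -6.0, 58.0, 54.0]
wrist_force: [-0.3, 0.5, 0.0]
t 5.17 p [527.4  -2.4  39.8] r 92.1 ang 119.0 xang 119.4 zz [ 0.003  0.001 -1.   ] F [-0.3  0.5  0. ] w 0.7 q [-33.0, 12.0, 34.0, 112.0, -8.0, 58.0, 34.0]
```

View pics/a2.png

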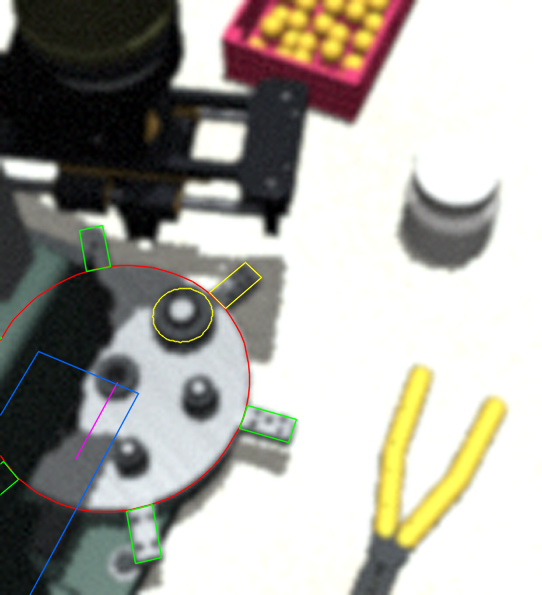

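Run:
```python
from h import *
for n,b in [('scene',(150,120,345,345)),('side',(220,140,400,340))]:
    s=snap(n); p=np.array(get_state()['ee_pos']); im=cv2.convertScaleAbs(s['pixels'][:,:,::-1],alpha=1.7)
    k=3; l,t,r,bb=b
    im=cv2.resize(im[t:bb,l:r],None,fx=k,fy=k,interpolation=cv2.INTER_CUBIC)
    for q,c in [(p,(0,0,255)),(p+[0,0,19],(0,255,0)),(p+[0,0,70],(255,0,0))]:
        u=(proj(s,q)-[l,t])*k; cv2.circle(im,tuple(u.astype(int).tolist()),4,c,-1)
    cv2.imwrite(f'pics/b_{n}.png',im)
where()
```

```text
t 5.33 p [527.   -2.6  39.3] r 92.1 ang 119.2 xang 119.7 zz [ 0.002  0.    -1.   ] F [-0.6  0.   0.2] w 0.6 q [-33.0, 12.0, 34.0, 112.0, -8.0, 58.0, 34.0]
```

View pics/b_scene.png

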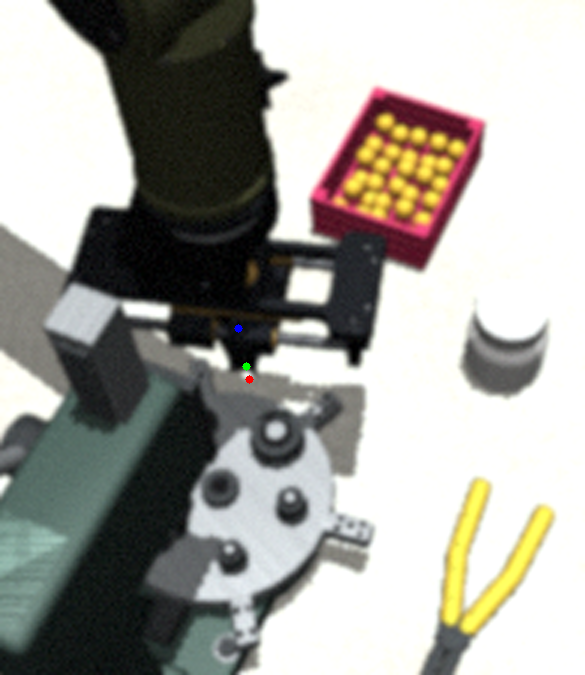

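View pics/b_side.png

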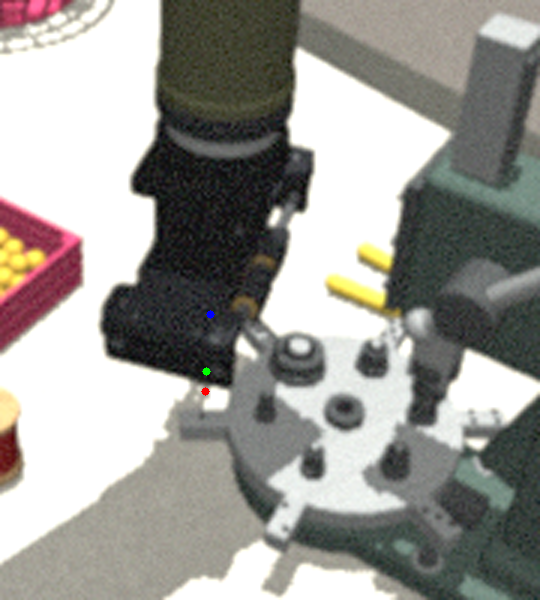

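Run:
```python
from h import *
s=snap('wrist','w1.png')
p=np.array(get_state()['ee_pos']); print(proj(s,p))
s=snap('side'); a=s['pixels'][240:325,265:365,::-1]; a=cv2.convertScaleAbs(a,alpha=2.2)
cv2.imwrite('pics/z1.png',cv2.resize(a,None,fx=7,fy=7,interpolation=cv2.INTER_CUBIC)); print((proj(s,p)-[265,240])*7)
A=np.radians(140); print((proj(s,np.array([572+87*np.cos(A),-83+87*np.sin(A),52]))-[265,240])*7)
W=cloud(s); m=(np.hypot(W[...,0]-p[0],W[...,1]-p[1])<20)&(W[...,2]>20)&(W[...,2]<90)
print(W[m][::4].round().tolist()[:40])
```

```text
[284.977015   250.32793016]
[164.04749001 216.60474608]
[168.48150583 271.22177927]
[[539.0, -16.0, 55.0], [534.0, -19.0, 53.0], [529.0, -21.0, 53.0]]
```

View pics/z1.png

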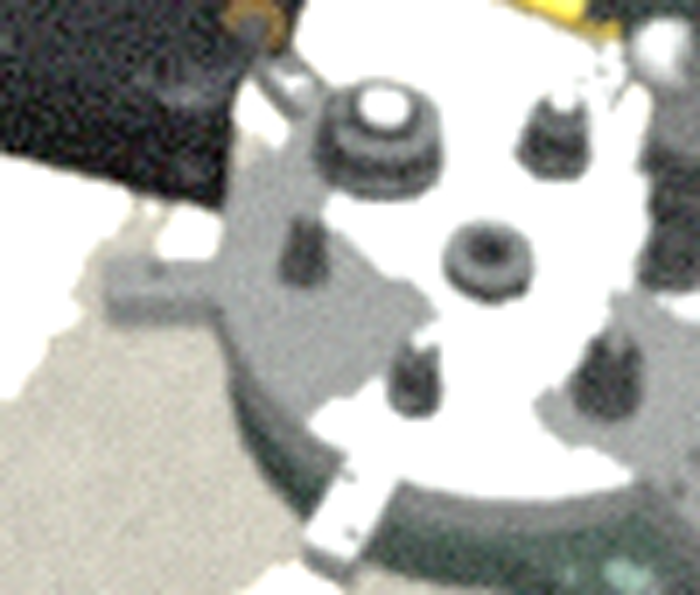

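View pics/w1.png

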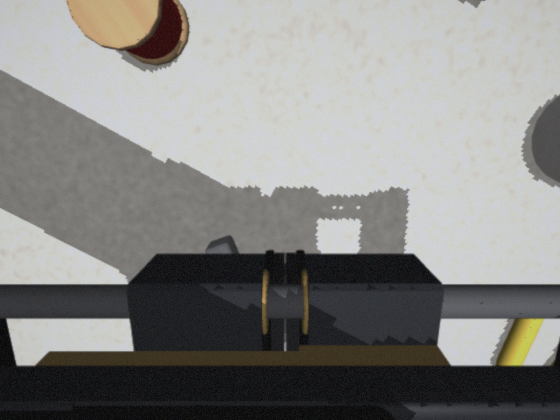

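Run:
```python
from h import *
p=np.array(get_state()['ee_pos']); R=np.array(get_state()['tool_rot'])
for n in ['scene','side']:
    s=snap(n); u0=proj(s,p); l,t=(u0-[40,45]).astype(int)
    a=s['pixels'][t:t+75,l:l+90,::-1]; a=cv2.convertScaleAbs(a,alpha=3)
    im=cv2.resize(a,None,fx=8,fy=8,interpolation=cv2.INTER_CUBIC)
    for h in [0,10,20,30]:
        for dy in [-15,15]:
            q=(proj(s,p-R[:,2]*h+R[:,1]*dy)-[l,t]+.5)*8; cv2.circle(im,tuple(q.astype(int).tolist()),2,(0,0,255),-1)
    cv2.imwrite(f'pics/y_{n}.png',im)
    W=cloud(s); L=(W-p)@R  # tool coords
    m=(abs(L[...,0])<13)&(abs(L[...,1])<22)&(L[...,2]<25)&(L[...,2]>-70)
    z=L[m]; print(n,z[np.argsort(-z[:,2])][:60:3].round().tolist())
where()
```

```text
scene [[-9.0, -2.0, -31.0], [-10.0, -4.0, -32.0], [-10.0, 1.0, -34.0], [-9.0, -6.0, -34.0], [-9.0, -2.0, -35.0], [-10.0, 1.0, -37.0], [-10.0, 3.0, -38.0], [-9.0, -1.0, -39.0], [-11.0, 6.0, -41.0], [-11.0, -7.0, -42.0], [-12.0, -8.0, -43.0], [-9.0, -1.0, -44.0], [-10.0, -2.0, -46.0], [-11.0, -6.0, -47.0], [-11.0, 4.0, -48.0], [-11.0, -6.0, -50.0], [-9.0, -4.0, -51.0], [-9.0, 0.0, -52.0], [-11.0, 5.0, -53.0], [-11.0, -9.0, -55.0]]
side [[-10.0, -22.0, -12.0]]
t 5.53 p [525.9  -3.2  38.5] r 92.1 ang 120.0 xang 119.6 zz [ 0.  0. -1.] F [-0.3  0.4  0.5] w 0.6 q [-33.0, 12.0, 34.0, 112.0, -8.0, 58.0, 34.0]
```

View pics/y_scene.png

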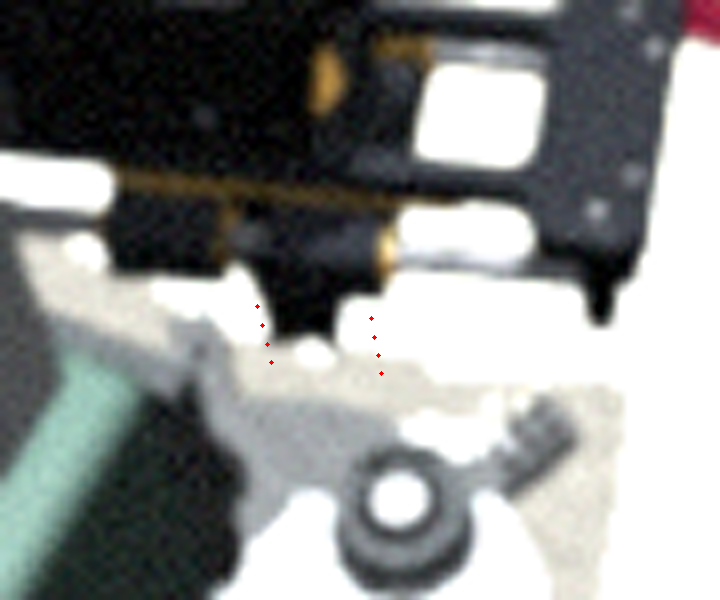

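View pics/y_side.png

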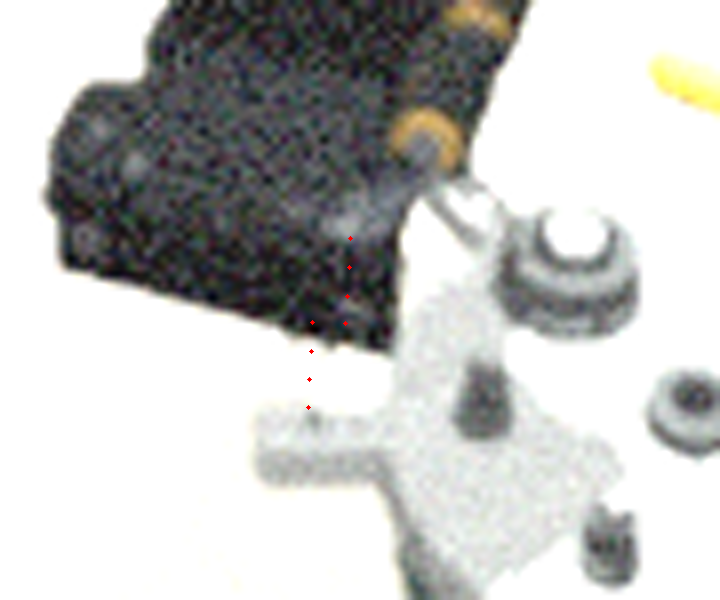

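```bash
python3 -m jog '[[0,2,0,-30,0,0,0],[0,2,0,-40,0,0,0],[0,2,0,-10,0,0,0],[0,0,0,0,0,0,0]]' | tail -3;  python3 - <<'E'
from h import *
p=np.array(get_state()['ee_pos']); R=np.array(get_state()['tool_rot'])
for n in ['scene','side']:
    s=snap(n); u0=proj(s,p); l,t=(u0-[40,45]).astype(int)
    a=s['pixels'][t:t+75,l:l+90,::-1]; a=cv2.convertScaleAbs(a,alpha=1.6)
    im=cv2.resize(a,None,fx=8,fy=8,interpolation=cv2.INTER_CUBIC)
    for h in [0,10,20,30]:
        for dy in [-8,8]:
            q=(proj(s,p-R[:,2]*h+R[:,1]*dy)-[l,t]+.5)*8; cv2.circle(im,tuple(q.astype(int).tolist()),2,(0,0,255),-1)
    cv2.imwrite(f'pics/x_{n}.png',im)
    W=cloud(s); L=(W-p)@R
    u=u0.round().astype(int)
    for v in range(u[1]-20,u[1]+6,2): print(n,v,[L[v,uu].round().tolist() for uu in range(u[0]-2,u[0]+3,2)])
where()
E
```

```text
tool_rot: [[-0.494, 0.87, 0.001], [0.87, 0.494, 0.001], [0.0, 0.001, -1.0]]
wrist_force: [-0.5, 1.1, -0.5]
grip_width: 0.7
scene 204 [[-36.0, 18.0, -125.0], [-35.0, 21.0, -124.0], [-34.0, 25.0, -123.0]]
scene 206 [[-38.0, 18.0, -122.0], [-39.0, 22.0, -124.0], [-37.0, 25.0, -122.0]]
scene 208 [[-37.0, 17.0, -115.0], [-39.0, 21.0, -118.0], [-38.0, 25.0, -117.0]]
scene 210 [[-37.0, 17.0, -109.0], [-38.0, 20.0, -110.0], [-39.0, 24.0, -112.0]]
scene 212 [[-11.0, 6.0, -62.0], [-12.0, 10.0, -63.0], [3.0, 8.0, -41.0]]
scene 214 [[-12.0, 6.0, -57.0], [-11.0, 9.0, -55.0], [1.0, 9.0, -38.0]]
scene 216 [[-8.0, 3.0, -44.0], [-10.0, 8.0, -48.0], [0.0, 8.0, -32.0]]
scene 218 [[-9.0, 3.0, -39.0], [-10.0, 7.0, -41.0], [88.0, -25.0, 117.0]]
scene 220 [[-9.0, 2.0, -30.0], [-11.0, 6.0, -34.0], [83.0, -24.0, 117.0]]
scene 222 [[78.0, -33.0, 119.0], [77.0, -28.0, 117.0], [78.0, -23.0, 118.0]]
scene 224 [[71.0, -31.0, 117.0], [73.0, -27.0, 120.0], [73.0, -22.0, 118.0]]
scene 226 [[65.0, -30.0, 116.0], [68.0, -27.0, 120.0], [69.0, -22.0, 120.0]]
scene 228 [[61.0, -30.0, 118.0], [62.0, -25.0, 120.0], [62.0, 
[... 492 characters left out ...]
88.0, -105.0]]
side 233 [[48.0, 145.0, 116.0], [43.0, 147.0, 116.0], [39.0, 150.0, 118.0]]
side 235 [[46.0, 139.0, 117.0], [41.0, 141.0, 117.0], [37.0, 143.0, 118.0]]
side 237 [[43.0, 131.0, 115.0], [39.0, 135.0, 117.0], [35.0, 137.0, 118.0]]
side 239 [[41.0, 126.0, 117.0], [37.0, 127.0, 116.0], [33.0, 131.0, 119.0]]
side 241 [[39.0, 120.0, 117.0], [35.0, 122.0, 117.0], [31.0, 125.0, 119.0]]
side 243 [[36.0, 111.0, 115.0], [34.0, 118.0, 120.0], [29.0, 117.0, 118.0]]
side 245 [[36.0, 110.0, 120.0], [31.0, 109.0, 117.0], [27.0, 111.0, 118.0]]
t 6.12 p [522.    2.1 116.9] r 98.7 ang 120.5 xang 119.6 zz [-0.002 -0.    -1.   ] F [-0.4  0.1 -0. ] w 0.7 q [-35.0, 6.0, 34.0, 108.0, -4.0, 67.0, 30.0]
```

View pics/x_scene.png

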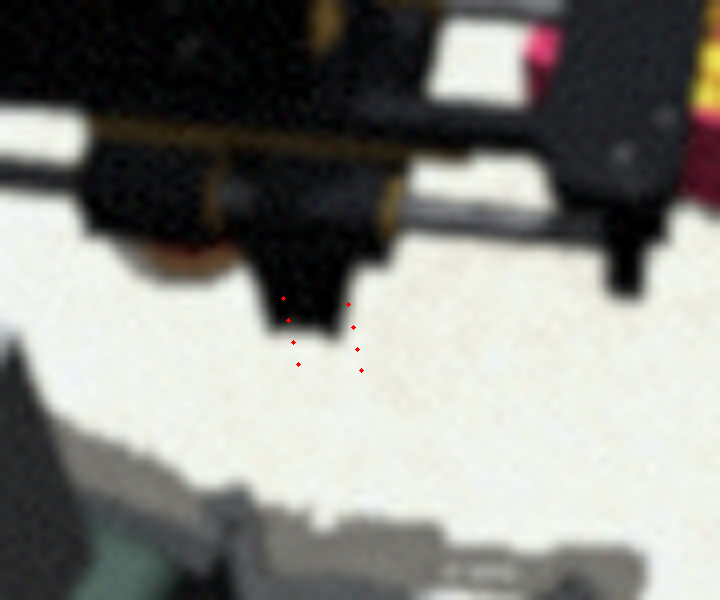

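View pics/x_side.png

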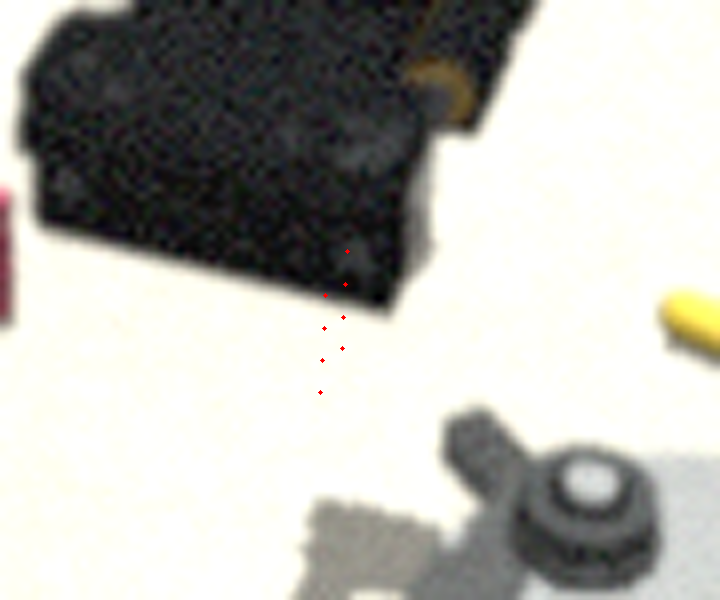

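Run:
```python
from h import *
p=np.array(get_state()['ee_pos']); R=np.array(get_state()['tool_rot'])
for n in ['scene','side']:
    s=snap(n); W=cloud(s); L=(W-p)@R
    m=(abs(L[...,0])<70)&(abs(L[...,1])<130)&(L[...,2]<60)&(L[...,2]>-160)
    Q=L[m]
    for a in range(-160,60,10):
        q=Q[(Q[:,2]>=a)&(Q[:,2]<a+10)]
        if len(q): print(n,a,len(q),np.percentile(q,[0,5,50,95,100],axis=0)[:,:2].round().tolist())
s=snap('wrist'); W=cloud(s)
m=(W[...,2]>40)&(W[...,2]<65)
print('wrist: bench z',np.nanmedian(W[:100,200:500,2]))
for k in ['spool','tab1','die_table','basket']:
    for b in vision.boxes_of('wrist',k)[:2]:
        l,t,r,bb=[int(x) for x in b['extent']]; w=W[t:bb,l:r].reshape(-1,3); w=w[w[:,2]>8]
        print(k,round(b['confidence'],2),[l,t,r,bb],np.nanpercentile(w,[2,50,98],axis=0).round().tolist() if len(w) else 0)
```

```text
scene -160 257 [[-26.0, -50.0], [-25.0, -46.0], [-22.0, -18.0], [-3.0, 15.0], [18.0, 17.0]]
scene -150 1731 [[-39.0, -96.0], [-34.0, -90.0], [-11.0, 22.0], [29.0, 91.0], [37.0, 95.0]]
scene -140 424 [[-38.0, -93.0], [-37.0, -82.0], [-25.0, 22.0], [19.0, 90.0], [32.0, 95.0]]
scene -130 529 [[-39.0, -94.0], [-38.0, -33.0], [-28.0, 13.0], [18.0, 43.0], [29.0, 92.0]]
scene -120 505 [[-39.0, -87.0], [-38.0, -79.0], [-32.0, 18.0], [27.0, 74.0], [30.0, 86.0]]
scene -110 105 [[-38.0, -86.0], [-38.0, -82.0], [-37.0, -5.0], [8.0, 85.0], [26.0, 86.0]]
scene -100 6 [[-13.0, -7.0], [-13.0, -6.0], [-7.0, -6.0], [-4.0, -5.0], [-3.0, -5.0]]
scene -90 2 [[-6.0, -6.0], [-6.0, -6.0], [-2.0, -6.0], [2.0, -6.0], [2.0, -6.0]]
scene -80 11 [[-11.0, -12.0], [-11.0, -12.0], [-11.0, -10.0], [-10.0, -7.0], [-10.0, -7.0]]
scene -70 16 [[-13.0, -13.0], [-12.0, -12.0], [-11.0, -7.0], [-10.0, 9.0], [-10.0, 10.0]]
scene -60 33 [[-12.0, -11.0], [-12.0, -9.0], [-10.0, -1.0], [-8.0, 9.0], [-6.0, 10.0]]
scene -50 33 [[-13.0, -9.0], [-12.0, -8.0], [-10.0, 1.0], [-3.0, 9.0], [-2.0, 9.0]]
scene -40 32 [[-12.0, -9.0], [-11
[... 871 characters left out ...]
 96 [[-70.0, -23.0], [-68.0, -21.0], [-54.0, 18.0], [-44.0, 25.0], [-40.0, 48.0]]
wrist: bench z -0.1337519706718691
spool 0.6 [138, 12, 218, 88] [[382.0, 48.0, 15.0], [402.0, 67.0, 53.0], [419.0, 85.0, 55.0]]
spool 0.57 [227, 209, 382, 341] [[492.0, -28.0, 40.0], [513.0, 30.0, 235.0], [581.0, 45.0, 241.0]]
tab1 0.84 [228, 211, 261, 252] [[489.0, -33.0, 39.0], [501.0, -22.0, 51.0], [515.0, -11.0, 53.0]]
tab1 0.62 [348, 231, 381, 255] [[518.0, 3.0, 39.0], [582.0, 16.0, 51.0], [593.0, 46.0, 223.0]]
die_table 0.62 [228, 212, 380, 349] [[493.0, -28.0, 40.0], [513.0, 29.0, 235.0], [580.0, 44.0, 241.0]]
basket 0.58 [313, 0, 471, 42] [[479.0, 154.0, 9.0], [531.0, 167.0, 31.0], [556.0, 187.0, 46.0]]
```

The depth data shows the fingertips end about 30 mm above the reported TCP, while the hand's x/y agrees. So the finger passed over the tab without touching it. I'll go back behind tab1 and descend deeper, watching the force.

```bash
python3 -m jog '[[0,0,-16,0,0,0,-10],[0,0,-16,0,0,0,-10],[0,0,-16,0,0,0,-10],[0,0,-16,0,0,0,-10],[0,0,0,0,0,0,0]]' | tail -1;  python3 - <<'E'
from h import *
where(161)
E
```

```text
grip_width: 0.8
t 7.1 p [477.9 -42.8 118.2] r 102.3 ang 156.9 xang 159.3 zz [ 0.  0. -1.] F [0.4 0.6 0.3] w 0.8 q [-32.0, -0.0, 34.0, 113.0, 0.0, 67.0, 71.0]
to go tool [-10.3  -7.   -0. ]
```

```bash
python3 -m jog '[[0,-5,-4,10,0,0,0],[0,-5,-3,30,0,0,0],[0,0,0,30,0,0,0],[0,0,0,20,0,0,0],[0,0,0,16,0,0,0],[0,0,0,0,0,0,0]]' | tail -2;  python3 - <<'E'
from h import *
where(161)
p=np.array(get_state()['ee_pos']); R=np.array(get_state()['tool_rot'])
s=snap('scene'); W=cloud(s); L=(W-p)@R
m=(abs(L[...,0])<16)&(abs(L[...,1])<14)&(W[...,2]>20)&(W[...,2]<100)
Q=W[m]; print(np.sort(Q[:,2])[:20].round())
overlay(s,'c1.png',572,-83,80,-77,(170,175,325,345),3.5)
E
```

```text
wrist_force: [-0.4, 1.1, -0.2]
grip_width: 0.5
t 7.85 p [484.2 -51.9  10.8] r 93.1 ang 160.5 xang 159.5 zz [-0.003 -0.001 -1.   ] F [-0.4  1.1 -0.2] w 0.5 q [-30.0, 10.0, 35.0, 118.0, -7.0, 54.0, 79.0]
to go tool [-1.1 -0.8 -0. ]
[ 90.  90.  90.  90.  91.  95. 100.]
```

View pics/c1.png

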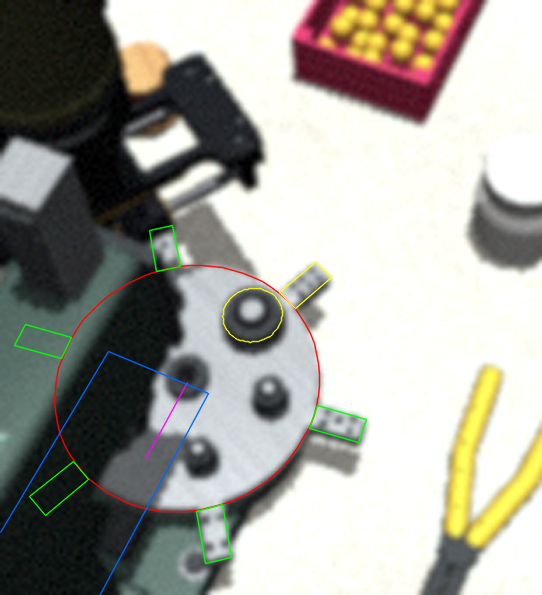

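```bash
python3 -m jog '[[0,-0.5,8,0,0,0,5],[0,-0.5,8,0,0,0,5],[0,-0.5,8,0,0,0,5]]' | grep force; python3 -c "
from h import *
where()
s=snap('scene'); overlay(s,'c2.png',572,-83,80,-77,(170,175,325,345),3.5)"
```

```text
wrist_force: [-1.9, -2.5, 1.4]
t 8.28 p [497.1 -31.4  13.1] r 91.0 ang 145.5 xang 144.3 zz [ 0. -0. -1.] F [-1.9 -2.5  1.4] w 0.6 q [-33.0, 11.0, 36.0, 117.0, -8.0, 55.0, 62.0]
```

View pics/c2.png

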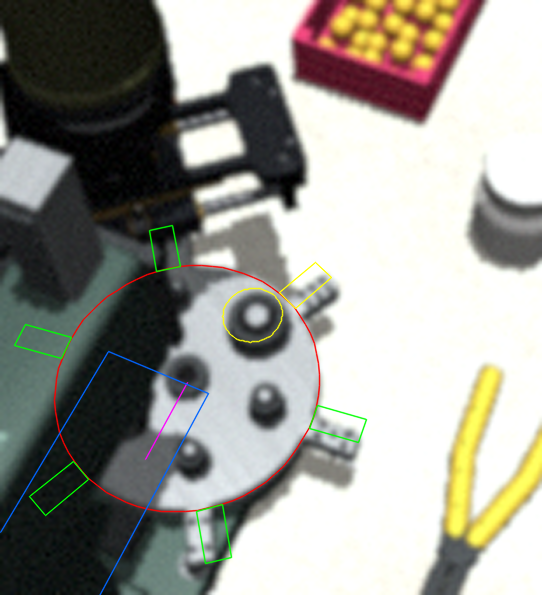

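The table is turning: the tabs have moved about 8° clockwise at about 3 N. I'll continue along the arc.

```bash
python3 -m jog '[[0,-0.3,8,1,0,0,5],[0,-0.3,8,1,0,0,5],[0,-0.3,8,0,0,0,5],[0,-0.3,8,0,0,0,5]]' | grep force; python3 -c "
from h import *
where()"
python3 -m jog '[[0,-0.3,8,0,0,0,5],[0,-0.3,8,0,0,0,5],[0,-0.3,8,0,0,0,5],[0,-0.3,8,0,0,0,5]]' | grep force; python3 -c "
from h import *
where()
s=snap('scene'); overlay(s,'c3.png',572,-83,80,-77,(170,175,325,345),3.5)"
```

```text
wrist_force: [0.3, -0.6, -0.6]
t 8.82 p [520.5  -8.1  11.1] r 90.9 ang 124.5 xang 124.5 zz [ 0.002  0.001 -1.   ] F [ 0.3 -0.6 -0.6] w 0.5 q [-36.0, 14.0, 38.0, 114.0, -11.0, 55.0, 42.0]
wrist_force: [-5.5, -0.9, 3.8]
t 9.32 p [546.8   4.9  10.7] r 91.4 ang 106.0 xang 104.4 zz [-0.003  0.001 -1.   ] F [-5.5 -0.9  3.8] w 0.2 q [-38.0, 19.0, 40.0, 110.0, -14.0, 56.0, 23.0]
```

View pics/c3.png

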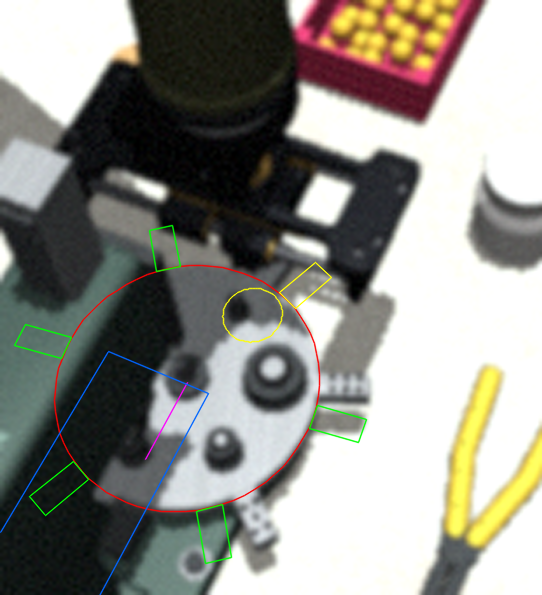

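```bash
python3 -m jog '[[0,-0.4,8,0,0,0,5],[0,-0.4,8,0,0,0,5],[0,-0.4,8,0,0,0,5],[0,-0.4,8,0,0,0,5]]' | grep force; python3 -c "
from h import *
where()"
python3 -m jog '[[0,-0.4,8,0,0,0,5],[0,-0.4,8,0,0,0,5],[0,-0.4,8,0,0,0,5],[0,-0.4,8,0,0,0,5],[0,0,0,0,0,0,0]]' | grep force; python3 -c "
from h import *
where()
s=snap('scene'); overlay(s,'c4.png',572,-83,80,-77,(170,175,325,345),3.5)"
```

```text
wrist_force: [-1.6, 0.1, -0.2]
t 9.88 p [579.8   7.9  10.5] r 91.2 ang 85.1 xang 84.5 zz [-0.001  0.001 -1.   ] F [-1.6  0.1 -0.2] w 0.2 q [-39.0, 23.0, 43.0, 106.0, -19.0, 58.0, 6.0]
wrist_force: [-0.3, 0.0, -0.2]
t 10.5 p [611.8  -1.6  10.8] r 90.7 ang 63.9 xang 64.7 zz [ 0.002 -0.    -1.   ] F [-0.3  0.  -0.2] w 0.6 q [-39.0, 28.0, 46.0, 101.0, -23.0, 60.0, -10.0]
```

View pics/c4.png

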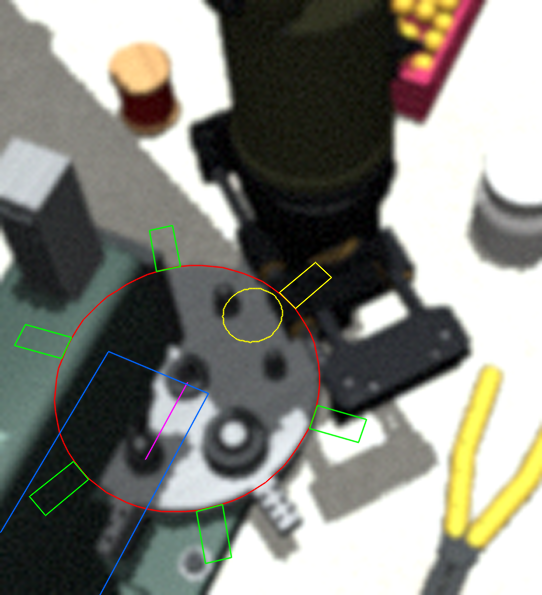

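It has snapped one step short: the wide die is at about -18°, tab2 is at about 102°, and force is near 0. I'll back the finger radially out, go round behind tab2 and push the last step.

```bash
python3 -m jog '[[0,0,-3,0,0,0,0],[0,17,0,0,0,0,0],[0,17,0,0,0,0,0],[0,-1.9,-21.7,0,0,0,-10],[0,-1.9,-21.7,0,0,0,-10],[0,-1.9,-21.7,0,0,0,-10],[0,-1.9,-21.7,0,0,0,-10],[0,-1.9,-21.7,0,0,0,-10],[0,-1.9,-21.7,0,0,0,-10],[0,0,0,0,0,0,0]]' | grep force; python3 -c "
from h import *
where(126,91)
s=snap('scene'); overlay(s,'c5.png',572,-83,-17.5,-77,(170,175,325,345),3.5)
s=snap('side'); overlay(s,'c6.png',572,-83,-17.5,-77,(260,180,420,340),3.5)"
```

```text
wrist_force: [0.4, 0.6, -1.0]
t 11.8 p [497.7  21.3  10.3] r 128.1 ang 125.5 xang 124.5 zz [-0.     0.001 -1.   ] F [ 0.4  0.6 -1. ] w 0.4 q [-40.0, 11.0, 38.0, 117.0, -9.0, 54.0, 37.0]
to go tool [-37.1  -0.2  -0. ]
```

View pics/c5.png

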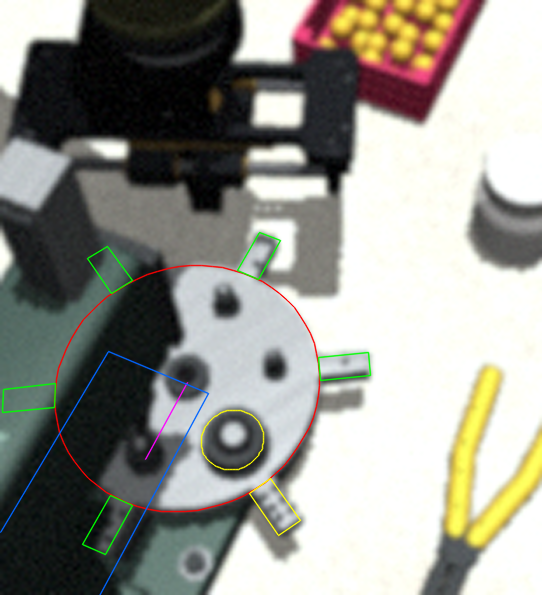

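View pics/c6.png

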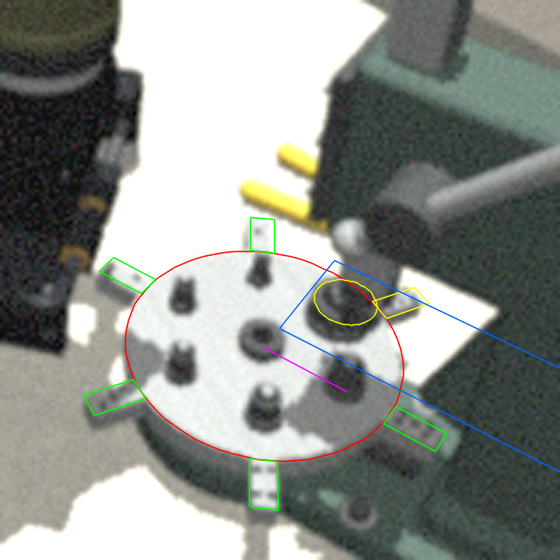

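```bash
python3 -m jog '[[0,-18,0,0,0,0,0],[0,-19,0,0,0,0,0],[0,-0.4,8,0,0,0,5],[0,-0.4,8,0,0,0,5],[0,-0.4,8,0,0,0,5],[0,-0.4,8,0,0,0,5]]' | grep force; python3 -c "
from h import *
where()"
python3 -m jog '[[0,-0.4,8,0,0,0,5],[0,-0.4,8,0,0,0,5],[0,-0.4,8,0,0,0,5],[0,-0.4,8,0,0,0,5]]' | grep force; python3 -c "
from h import *
where()
s=snap('scene'); overlay(s,'c7.png',572,-83,-77.5,-77.5,(170,175,325,345),3.5)"
```

```text
wrist_force: [-4.4, -0.7, 4.2]
t 12.65 p [547.1   3.7   9.7] r 90.2 ang 106.0 xang 104.3 zz [-0.004 -0.001 -1.   ] F [-4.4 -0.7  4.2] w 0.4 q [-39.0, 19.0, 41.0, 110.0, -15.0, 56.0, 23.0]
wrist_force: [-2.9, -0.4, 1.2]
t 13.15 p [580.4   6.6   9.8] r 90.0 ang 84.6 xang 84.4 zz [-0.001 -0.001 -1.   ] F [-2.9 -0.4  1.2] w 0.7 q [-40.0, 24.0, 44.0, 106.0, -19.0, 58.0, 6.0]
```

View pics/c7.png

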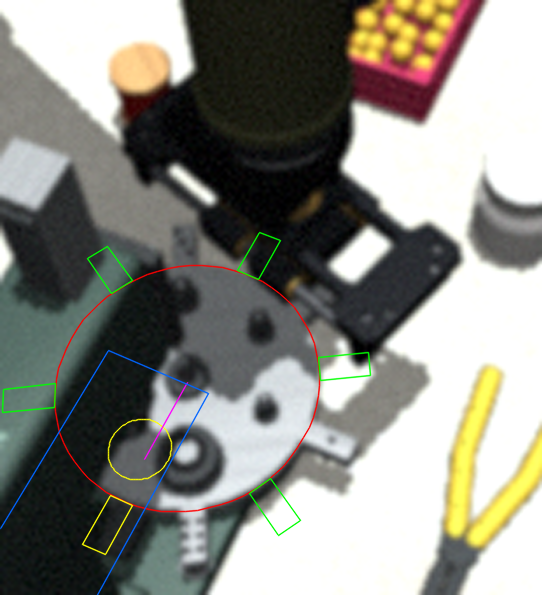

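The wide die is about at the half-step and moving under the ram. I'll push a little further.

```bash
python3 -m jog '[[0,-0.4,8,0,0,0,5],[0,-0.4,8,0,0,0,5],[0,-0.4,8,0,0,0,5],[0,-0.4,8,0,0,0,5],[0,0,0,0,0,0,0],[0,0,0,0,0,0,0]]' | grep force; python3 -c "
from h import *
where()
s=snap('scene'); overlay(s,'c8.png',572,-83,-77.5,-77.5,(170,175,325,345),3.5)
s=snap('side'); overlay(s,'c9.png',572,-83,-77.5,-77.5,(260,180,420,340),3.5)"
```

```text
wrist_force: [0.2, -1.0, -0.8]
t 13.95 p [610.7  -2.5   9.9] r 89.3 ang 64.3 xang 64.7 zz [-0. -0. -1.] F [ 0.2 -1.  -0.8] w 0.5 q [-39.0, 29.0, 47.0, 101.0, -24.0, 60.0, -9.0]
```

View pics/c8.png

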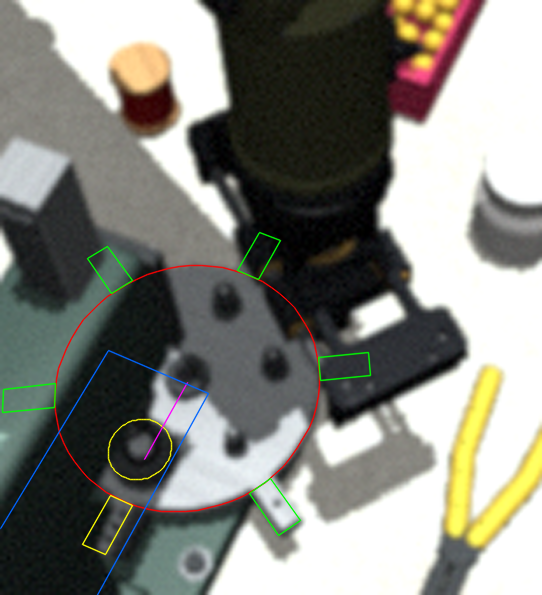

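View pics/c9.png

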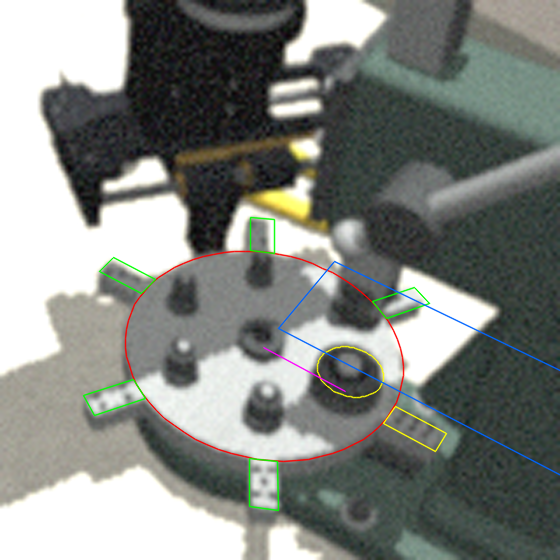

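The wide die is under the ram, and every tab matches the home overlay in both views. Now I'll back off, move radially out and go up.

```bash
python3 -m jog '[[0,0,-3,0,0,0,0],[0,20,0,0,0,0,0],[0,25,0,0,0,0,0],[0,10,0,-30,0,0,0],[0,0,0,-50,0,0,0],[0,0,0,-50,0,0,0],[0,0,0,-40,0,0,0],[0,0,0,0,0,0,0],[0,0,0,0,0,0,0]]' | grep force; python3 -c "
from h import *
where()
s=snap('scene','end.png'); overlay(s,'d1.png',572,-83,-77.5,-77.5,(170,145,345,345),3)
W=cloud(s)
for nm,b in dict(basket=[253,146,313,210],spool=[202,185,222,213],jar=[302,212,334,251],pliers=[288,279,336,357]).items():
    w=W[b[1]:b[3],b[0]:b[2]].reshape(-1,3); w=w[(w[:,2]>6)&(w[:,2]<90)]
    print(nm,np.nanpercentile(w,[2,50,98],axis=0).round().tolist())
s=snap('side'); overlay(s,'d2.png',572,-83,-77.5,-77.5,(200,170,400,340),3.5)
print(get_state()['wrist_force'])"
```

```text
wrist_force: [-0.3, -0.4, -0.3]
t 15.18 p [631.6  49.8 179.6] r 145.5 ang 65.8 xang 64.7 zz [-0.001  0.    -1.   ] F [-0.3 -0.4 -0.3] w 0.9 q [-46.0, 22.0, 51.0, 88.0, -17.0, 78.0, -19.0]
basket [[456.0, 149.0, 8.0], [478.0, 155.0, 30.0], [530.0, 293.0, 47.0]]
spool [[384.0, 47.0, 7.0], [408.0, 61.0, 52.0], [420.0, 82.0, 56.0]]
jar [[636.0, 110.0, 9.0], [667.0, 120.0, 51.0], [684.0, 154.0, 77.0]]
pliers [[701.0, -103.0, 8.0], [746.0, -26.0, 13.0], [760.0, 46.0, 17.0]]
[ 0.80188327 -0.24115527  0.03061856]
```

View pics/d1.png

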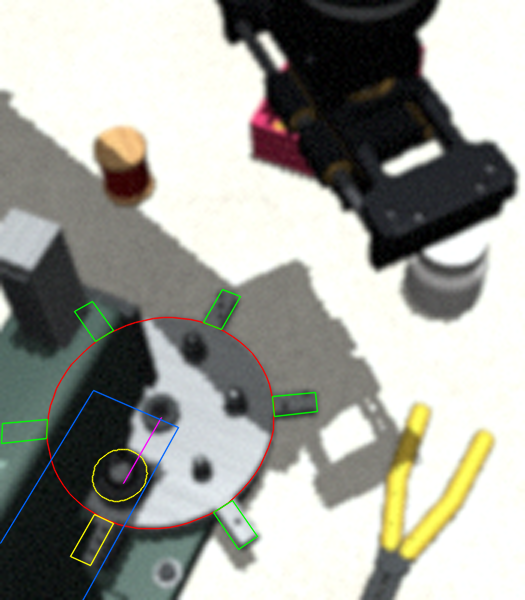

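View pics/d2.png

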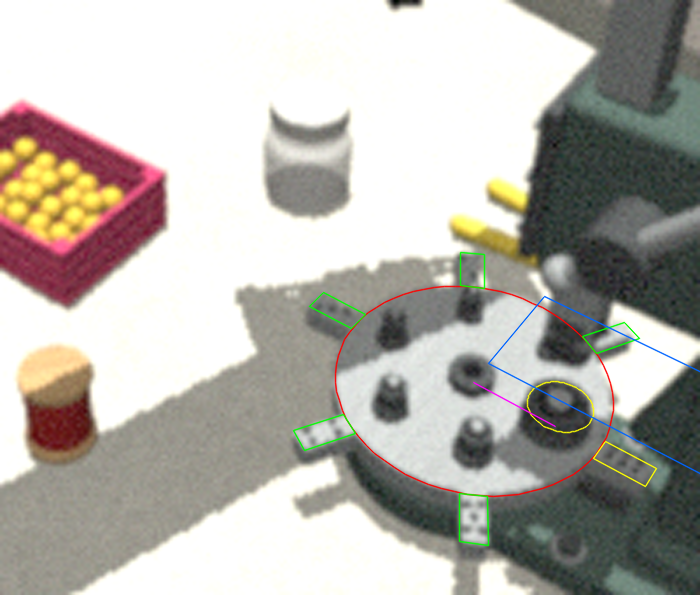

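The six-dot tab is at the ram in both views, the hand is clear above the bench, and the loose things haven't moved. I'll hand it in.

```bash
python3 -c "
from plant import ticket
print(ticket.hand_in())"
```

```text
the job is handed in; nothing more can be done
None
```

The wide six-dot die is clicked home under the ram, and the job was handed in at about 15 s of the 56 s allowed. The hand-in itself reports no verdict.

- **Moves:** The die table started between two steps, at about +157°. I turned it clockwise with the closed fingertips, pushing the one-dot tab to 60° and then the two-dot tab to 0°. The wrist force was at most about 7 N in the readings I took.
- **Failed first try:** The first sweep passed above the tab without touching it. The cameras showed the fingers ending about 30 mm higher than the reported TCP. I went in lower by that amount, and the pushes then worked.
- **Last checks:** In the scene and side views the wide die and all tabs match the home position, within my eye-fitted overlay of the table (press direction good to about 1–2°). I did not measure the 4 mm limit directly.
- **Surroundings:** The spool, pliers and jar measured within about 6 mm of their starting places. The basket was partly hidden behind the hand in the scene view and looked unmoved in the side view. The hand was clear, with wrist force under 1 N.

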